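# Empty the plant pot and hold it over its saucer

### The job

Get the square white plant pot ready for its saucer: tip its four clay balls out into the wooden tray, turn the pot upright again and carry it across, clear above the books, to its square saucer on their other side. Finish still holding the pot there, upright, centred and square over the saucer with its bottom about a centimetre above the saucer's rim, so that I can slip a felt pad underneath; do not set it down or let it touch the saucer, and leave everything else on the table where it is.

Things in the scene. Friction and masses are not known exactly. Their poses are not given: they have to be found in the camera images.
- pot: square ribbed white ceramic plant pot, loose, upright at the start, open at the top: 64 x 64 mm outside (shallow ribs only drawn), 90 mm high, straight walls 4 mm thick, floor 4 mm thick, inside 56 x 56 x 86 mm; about 0.18 to 0.29 kg. Origin at the centre of its underside, z up through the mouth, x and y square to its sides. Grip it across two facing sides
- ball0_center (a point): centre of one of the four loose terracotta balls, 22 mm across, 12 g, that lie on the floor of the pot at the start; they roll freely
- ball1_center (a point): centre of one of the four loose terracotta balls, 22 mm across, 12 g, that lie on the floor of the pot at the start; they roll freely
- ball2_center (a point): centre of one of the four loose terracotta balls, 22 mm across, 12 g, that lie on the floor of the pot at the start; they roll freely
- ball3_center (a point): centre of one of the four loose terracotta balls, 22 mm across, 12 g, that lie on the floor of the pot at the start; they roll freely
- tray: square light-wood tray with a cork floor, fixed: 190 x 190 mm outside, 40 mm high, walls and floor 8 mm thick. Origin at the centre of its underside, z up, x and y square to its sides
- saucer: square white ceramic saucer, fixed: 104 x 104 mm outside, 14 mm high, walls and floor 5 mm thick, inside 94 x 94 mm. Origin at the centre of its underside, z up, x and y square to its sides
- saucer_rim (a point): centre of the saucer's mouth, level with the top of its rim (14 mm above the table); axes as the saucer's
- books: two stacks of books lying end to end, fixed: together 315 mm along x, 125 mm along y; highest 78 mm (stack at its -x end), other 60 mm. They lie between the tray and the saucer. Origin at the centre of the underside
- succulent: small green succulent in a round white pot on a round dish, 100 mm across, 150 mm high; bystander; origin at the centre of its underside
- cup: round white cup with dark dots, 72 mm rim, 88 mm high; bystander; origin at the centre of its underside
- remote: black remote control, 170 x 45 x 18 mm; bystander; origin at the centre of its underside
- coasters: stack of four round cork coasters, 92 mm across, 24 mm high; bystander; origin at the centre of its underside
- cards: pack of cards, 92 x 64 x 18 mm; bystander; origin at the centre of its underside
- candle: jar candle with brass lid, 72 mm across, 80 mm high; bystander; origin at the centre of its underside
Things that resemble listed ones, but are neither listed nor needed, are in the scene too. What is shaped like the pot but green or red is not meant. What is meant by the saucer is not yellow, and is the smaller of those in its own colour.

How it is judged:
By the outcome, as a careful person would: the job done as asked, in the order asked, and still so for the second after the job is handed in, while the arm keeps its last pose, push and grip.
It also fails if it takes over 72 s, if anything falls off the work surface, if the arm or the gripper's body presses on something with over 40 N, if the wrist force passes 120 N, or if a joint passes its speed limit or range.

### The arm

A 6-joint arm with a two-finger parallel gripper is mounted at the origin on the work surface. World frame = base frame: x ahead of the robot, y to its left, z up, the work surface at z = 0. Lengths are in m, angles in rad, forces in N, time in s.
With the tool pointing down it reaches from about 0.3 to 0.775 m from the base axis. Payload 14.6 kg.
Tool frame: the origin (TCP) lies at the very end of the fingers, on their centre line; the grasp point (between the pads) lies 19 mm behind it (ctrl.grasp_offset is the distance from the TCP to the grasp point, in m); z points along the fingers, y is the line along which they close (so a half turn about z gives the same grasp; the last joint's range is limited). The gripper opens to 94 mm and grips with 3 to 60 N. Pads are 16 mm wide; open, the fingers measure 119 mm over their backs; the gripper's body (75 mm by 177 mm) begins 78 mm behind the grasp point.
Start: joints at [1.041, 0.3, 1.521, -0, 1.321, -0.067], TCP at [0.246, 0.492, 0.205] pointing down, gripper open.
Joint ranges: [-3.03, 3.03], [-0.79, 2.21], [0.23, 2.52], [-1.04, 4.18], [0, 3.07], [-2.55, 2.55]. Speed limits (rad/s): [2.22, 2.22, 2.57, 3.14, 3.14, 3.14].

### API

Orientations are given as [roll, pitch, yaw] about the fixed x, y, z axes, in that order (R = Rz(yaw) Ry(pitch) Rx(roll)).
In Python, from station import ctrl gives the robot as it stands.
- The arm moves only by the tool step_arm, never from a script. Its argument "plan" is a list that holds one entry, the list of rows, each a list of 6 numbers: the shift along the tool's x, y, z in units of 30 mm (1.0 is 30 mm), then the turn, a rotation vector about the tool's x, y, z in units of 6 degrees (1.0 is 6 degrees). In form: [[[dx, dy, dz, wx, wy, wz], ...]]. A call has 1 to 8 rows; each row is the pose to reach, as a shift and turn from the pose commanded when the call began, along the tool's axes at that moment; what a row does not reach only later rows make up. A row lasts 1/12 s, in which the tool goes at most 41.7 mm and 7.16 degrees, less where a joint would pass 70% of its speed; a pose out of reach is approached as far as the arm can. A call with a gripper value outside its range is refused whole. "grip" is the opening, from 0 (shut) to 1 (fully open), set as the call begins (left out, the last holds). The fingers move at their own pace and stop on an object; "squeeze" is the grip in N (left out, the last holds). Time passes only in rows, so rows that repeat a pose let the fingers close. It gives the time, the measured TCP pose, the force, the opening and the grip force at its end, in the units of the state.
- ctrl.get_obs(): the state, without advancing time (a new reading comes with each control period).
- ctrl.camera(name): name is "scene" or "side" or "wrist"; returns the picture (480x640x3 uint8, red, green, blue); there is no depth.
- ctrl.camera_model(name): a dict with "intrinsics" (3x3 intrinsics, pixels), "k1" (the pictures are not rectified: a ray, as slopes to the right and down, at radius r is drawn at 1 + k1 r^2 times it, then the intrinsics apply), "R" (3x3) and "t" (3): a world point X has camera coordinates R X + t; the wrist camera has in their place "tool_from_camera" (4x4, takes a point from camera to tool coordinates, whose origin is the TCP and whose axes are the flange's). Camera axes: x right, y down, z forward; pixel columns grow to the right and rows downward; lengths in m; the calibration is good to about 2 mm. A picture is of the moment at which its call begins: read the wrist's pose just before it. camera_model takes no time and is no camera call.
- ctrl.hand_in(): hands the job in; it is judged then, once.
Trained networks look in the newest picture that a camera, given by its name, has taken for a name from the list of things; names that differ only in an ending like _2 or _b are one class to them, and where a whole thing is asked for, a point or a joint stands for the part that bears it (a point fixed in the world has none). Each returns a list of dicts, best first, with "confidence" (0 to 1); they miss things now and then, are a little off and sometimes report something else, mostly with a low value. They report only what shows in the picture. A call takes as long as a camera call. They do not tell look-alikes from the thing itself.
- ctrl.masks_of(query, camera): "pixels" (480x640 bool, what is visible of it) and "at" ([column, row] in pixels, amid what is visible of it).
- ctrl.place_of(query, camera): "at" ([column, row] in pixels: a listed point, or the origin of a listed thing).
The state is a dict: "time_s": time; "qpos": joint angles; "joint_vel": joint speeds; "tau": joint torques, N m; "ee_pos": TCP position; "eef_rot": TCP orientation; "force": force on the tool from outside, world axes, zero at the start; "moment": the same for the moment, N m; "grip_width": finger opening in m; "grip_force": force on a finger pad.
Only numpy, scipy, OpenCV 4.12 (cv2) and the standard library are available. Lean on these libraries where they do the work, as an engineer would, in place of code of your own. Each camera call takes 0.05 s, during which the arm holds its last target. There are 200 camera calls.

## Working session

There is one attempt and no reset: what is moved stays moved. The work goes in short steps, Python scripts to look and compute and a tool call to move; the robot and the scene stay as the last step left them, time stands still between calls to the robot, and variables do not carry over. Pictures are saved under pics/ and viewed, at most 10 in all, crops included, and the job is handed in when it is done.

Besides the shell and the picture viewer there is one more tool, called after "Request:" as name([rows], argument=value, ...), one row to a line, values as JSON. step_arm: Moves the arm, as the interface text tells. Its arguments: {"type":"object","properties":{"plan":{"type":"array","items":{"type":"array","items":{"type":"array","items":{"type":"number"}}}},"grip":{"type":"number"},"squeeze":{"type":"number"}},"required":["plan"]}

```bash
mkdir -p pics; ls; python3 - <<'E'
from station import ctrl
import cv2
for c in ("scene","side"):
    im=ctrl.camera(c); cv2.imwrite(f"pics/{c}0.png",im[:,:,::-1])
    m=ctrl.camera_model(c); print(c,m)
    for q in ("pot","tray","saucer","books"):
        for r in ctrl.place_of(q,c): print(q,[round(float(v)) for v in r["at"]],round(r["confidence"],2))
print(ctrl.camera_model("wrist")); o=ctrl.get_obs(); print(o["time_s"],o["ee_pos"],o["eef_rot"],ctrl.grasp_offset)
E
```

```text
pics
scene {'intrinsics': array([[518.69714605,   0.        , 318.98115733],
       [  0.        , 518.69714605, 234.06119367],
       [  0.        ,   0.        ,   1.        ]]), 'k1': -0.08609714739064803, 'R': array([[-0.8308969 ,  0.55634557, -0.00948376],
       [ 0.37537084,  0.54786851, -0.74762078],
       [-0.41073966, -0.62475572, -0.66405815]]), 't': array([ 0.42238708, -0.2027465 ,  1.52938034])}
pot [274, 307] 0.8
pot [339, 287] 0.65
pot [362, 333] 0.62
tray [241, 175] 0.92
tray [318, 164] 0.25
saucer [520, 311] 0.81
saucer [438, 238] 0.71
saucer [422, 316] 0.55
books [310, 222] 0.68
side {'intrinsics': array([[546.99536772,   0.        , 323.90104603],
       [  0.        , 546.99536772, 226.37220099],
       [  0.        ,   0.        ,   1.        ]]), 'k1': 0.017868405502021935, 'R': array([[ 0.99405799, -0.10802758, -0.01336966],
       [-0.08179671, -0.66029125, -0.74654187],
       [ 0.07181924,  0.7431995 , -0.6652041 ]]), 't': array([-0.5154161 ,  0.14581798,  1.04873563])}
pot [341, 213] 0.77
pot [407, 216] 0.71
pot [351, 177] 0.59
tray [377, 428] 0.67
saucer [209, 220] 0.81
saucer [215, 154] 0.73
saucer [297, 170] 0.65
books [322, 293] 0.73
books [377, 429] 0.44
{'intrinsics': array([[359.46066428,   0.        , 325.75434658],
       [  0.        , 359.46066428, 235.93206703],
       [  0.        ,   0.        ,   1.        ]]), 'k1': -0.06833782060342046, 'tool_from_camera': array([[-5.74870905e-06, -9.62995969e-01, -2.69515796e-01,
         7.91756449e-02],
       [ 9.99999961e-01,  6.95268146e-05, -2.69753210e-04,
        -3.08705982e-04],
       [ 2.78509828e-04, -2.69515787e-01,  9.62995931e-01,
        -1.80307778e-01],
       [ 0.00000000e+00,  0.00000000e+00,  0.00000000e+00,
         1.00000000e+00]])}
0.5 [0.24554211 0.49212824 0.20540241] [-3.14148234e+00  7.61197810e-06  2.67879323e+00] 0.0188
```

View pics/scene0.png

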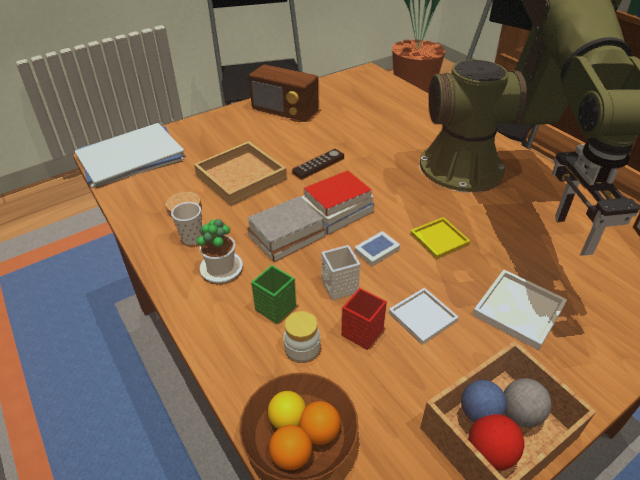

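View pics/side0.png

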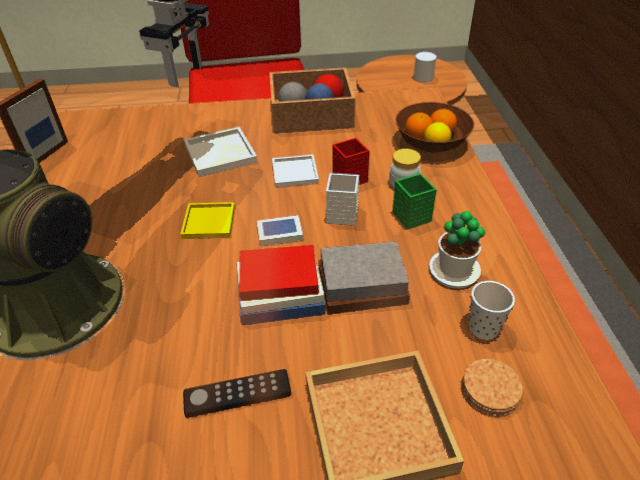

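The scene view shows the white pot at (341,272) between the green and red pots, the small white saucer at (424,315), the tray at (241,172) and the books at (310,215). The side view shows the same pot at (342,200), saucer at (296,171), tray at (382,420) and books at (322,282). Next I'll fit boxes to the masks from both cameras.

```bash
cat > h.py <<'E'
import numpy as np, cv2, itertools
from scipy.optimize import minimize, least_squares
from scipy.spatial.transform import Rotation as Ro
from station import ctrl
def proj(c,X):
    m=ctrl.camera_model(c); X=np.asarray(X,float)
    if c=="wrist":
        o=ctrl.get_obs(); T=np.eye(4); T[:3,:3]=Ro.from_euler("xyz",o["eef_rot"]).as_matrix(); T[:3,3]=o["ee_pos"]
        W=np.linalg.inv(T@m["tool_from_camera"]); R,t=W[:3,:3],W[:3,3]
    else: R,t=m["R"],m["t"]
    Y=X@R.T+t; s=Y[:,:2]/Y[:,2:]; s=s*(1+m["k1"]*(s**2).sum(1,keepdims=True))
    K=m["intrinsics"]; return s*[K[0,0],K[1,1]]+[K[0,2],K[1,2]]
def ray(c,p):   # world origin, direction
    m=ctrl.camera_model(c);K=m["intrinsics"]; d=(np.array(p)-[K[0,2],K[1,2]])/[K[0,0],K[1,1]]; s=d.copy()
    for _ in range(10): s=d/(1+m["k1"]*(s@s))
    return -m["R"].T@m["t"], m["R"].T@np.r_[s,1]
def onplane(c,p,z):
    o,d=ray(c,p); return o+d*(z-o[2])/d[2]
def box(p,L,W,H,z0=0):
    V=np.array(list(itertools.product([-L/2,L/2],[-W/2,W/2],[z0,z0+H]))); c,s=np.cos(p[2]),np.sin(p[2])
    return np.c_[V[:,0]*c-V[:,1]*s+p[0],V[:,0]*s+V[:,1]*c+p[1],V[:,2]]
def sil(c,V,S=4):
    im=np.zeros((480*S,640*S),np.uint8); h=cv2.convexHull((proj(c,V)*S+S/2).astype(np.int32))
    cv2.fillConvexPoly(im,h,1); return cv2.resize(im.astype(np.float32),(640,480),interpolation=cv2.INTER_AREA)
def mask(q,c,at):
    rs=[r for r in ctrl.masks_of(q,c) if np.hypot(*(np.array(r["at"])-at))<30]
    return rs[0]["pixels"] if rs else None
def fit(ms,p0,L,W,H):
    def cost(p): return sum(np.abs(sil(c,box(p,L,W,H))-m).sum()/m.sum() for c,m in ms.items())
    best=None
    for y in p0[2]:
        x0=np.r_[p0[:2],y]
        r=minimize(cost,x0,method="Nelder-Mead",options=dict(initial_simplex=x0+np.vstack([np.zeros(3),np.diag([.015,.015,.2])]),xatol=1e-4,fatol=1e-4,maxfev=150))
        if best is None or r.fun<best.fun: best=r
    return best.x,best.fun
E
python3 - <<'E'
from h import *
for c in ("scene","side"): ctrl.camera(c)
T={"pot":("pot",(341,272),(342,200),.064,.064,.09),"green":("pot",(274,296),(414,202),.064,.064,.09),"red":("pot",(364,318),(351,163),.064,.064,.09),
"saucer":("saucer",(424,315),(296,171),.104,.104,.014),"tray":("tray",(241,172),(382,420),.19,.19,.04),"books":("books",(310,215),(322,282),.315,.125,.07)}
for n,(q,a,b,L,W,H) in T.items():
    ms={}
    for c,p in (("scene",a),("side",b)):
        m=mask(q,c,p)
        if m is not None: ms[c]=m
    p0=onplane("side",b,H/2)
    x,f=fit(ms,p0,L,W,H) if 0 else fit(ms,[p0[0],p0[1],[0,.4,.8,-.4]],L,W,H)
    print(n,list(ms),x.round(4),round(f,3))
for q,H in (("succulent",.15),("cup",.088),("candle",.08),("remote",.018),("cards",.018),("coasters",.024)):
    for r in ctrl.place_of(q,"scene")[:1]: print(q,onplane("scene",r["at"],0).round(3),round(r["confidence"],2))
E
```

```text
pot ['scene', 'side'] [ 0.5793  0.1883 -0.227 ] 0.066
green ['scene', 'side'] [0.7313 0.1637 0.2514] 0.086
red ['scene', 'side'] [0.6156 0.3203 0.3192] 0.284
saucer ['scene', 'side'] [0.4841 0.3627 0.0355] 0.07
tray ['scene', 'side'] [ 0.5674 -0.3197  0.1065] 0.035
books ['scene', 'side'] [ 0.5093 -0.0292  0.0484] 0.241
succulent [ 0.774 -0.013  0.   ] 0.71
cup [0.577 0.189 0.   ] 0.26
candle [0.737 0.283 0.   ] 0.95
remote [ 0.363 -0.224  0.   ] 0.85
cards [0.432 0.153 0.   ] 0.95
coasters [ 0.762 -0.274  0.   ] 0.8
```

```bash
cat >> h.py <<'E'
def pose():
    o=ctrl.get_obs(); return np.array(o["ee_pos"]),Ro.from_euler("xyz",o["eef_rot"]).as_matrix(),o
def frame(az,el,roll=0):   # tool z at azimuth az, el degrees below horizontal; roll 0 = tool x (camera) up
    a,e=np.radians([az,el]); z=np.array([np.cos(e)*np.cos(a),np.cos(e)*np.sin(a),-np.sin(e)])
    y=np.array([np.sin(a),-np.cos(a),0]); R=np.c_[np.cross(y,z),y,z]
    return R@Ro.from_euler("z",roll,degrees=True).as_matrix()
def delta(grasp,R):   # grasp point target, tool rotation -> row
    p,R0,o=pose(); tcp=np.array(grasp)+R[:,2]*ctrl.grasp_offset
    w=np.degrees(Ro.from_matrix(R0.T@R).as_rotvec())
    print("row",(R0.T@(tcp-p)/.03).round(2),(w/6).round(2)," mm",round(1000*np.linalg.norm(tcp-p)),"deg",round(np.linalg.norm(w)))
E
python3 - <<'E'
from h import *
delta([.44,.25,.25],frame(40,90)); delta([.44,.25,.25],frame(-13,90))
E
```

```text
row [-9.4  -4.33 -0.86] [ 0.   -0.   18.91]  mm 312 deg 113
row [-9.4  -4.33 -0.86] [ 0.   -0.   27.75]  mm 312 deg 166
```

Request:
step_arm([
  [[-9.4, -4.3, -0.9, 0, 0, 9], [-9.4, -4.3, -0.9, 0, 0, 9], [-9.4, -4.3, -0.9, 0, 0, 9], [-9.4, -4.3, -0.9, 0, 0, 9], [-9.4, -4.3, -0.9, 0, 0, 9], [-9.4, -4.3, -0.9, 0, 0, 9], [-9.4, -4.3, -0.9, 0, 0, 9], [-9.4, -4.3, -0.9, 0, 0, 9]],
], grip=1)

```text
time_s: 2.17
ee_pos: [0.4424, 0.2476, 0.233]
eef_rot: [3.141, 0.0, 1.727]
force: [0.5, -0.1, -0.2]
grip_width: 0.0942
grip_force: 0.0
```

Request:
step_arm([
  [[0, 0, 0, 0, 0, 9], [0, 0, 0, 0, 0, 9], [0, 0, 0, 0, 0, 9], [0, 0, 0, 0, 0, 9], [0, 0, 0, 0, 0, 9], [0, 0, 0, 0, 0, 9], [0, 0, 0, 0, 0, 9], [0, 0, 0, 0, 0, 9]],
])

```text
time_s: 2.83
ee_pos: [0.4403, 0.2508, 0.2325]
eef_rot: [3.142, -0.0, 0.787]
force: [-0.7, 0.5, 0.1]
grip_width: 0.094
grip_force: 0.0
```

```bash
python3 - <<'E'
from h import *
p,R,o=pose(); print(o["time_s"],p,np.round(o["qpos"],3)); print(R.round(3))
delta([.47,.213,.124],frame(-13,90)); delta([.47,.213,.124],frame(-13,32))
E
```

```text
2.8333 [0.44028767 0.25078633 0.23248755] [ 0.445  0.182  1.603 -0.     1.356  1.23 ]
[[ 0.706  0.708  0.   ]
 [ 0.708 -0.706 -0.   ]
 [ 0.     0.    -1.   ]]
row [-0.19  1.59  4.24] [ 0.   -0.    9.68]  mm 136 deg 58
row [0.09 2.04 3.95] [-4.88  8.8   8.81]  mm 133 deg 80
```

```bash
python3 - <<'E'
from h import *
delta([.44,.22,.19],frame(20,60));delta([.44,.22,.19],frame(0,45))
E
```

```text
row [-0.45  0.85  1.96] [-1.09  4.92  4.08]  mm 65 deg 39
row [-0.42  1.03  1.86] [-2.95  7.1   7.12]  mm 65 deg 63
```

Request:
step_arm([
  [[-0.4, 0.9, 2, -1.1, 4.9, 4.1], [-0.4, 0.9, 2, -1.1, 4.9, 4.1], [-0.4, 0.9, 2, -1.1, 4.9, 4.1], [-0.4, 0.9, 2, -1.1, 4.9, 4.1], [-0.4, 0.9, 2, -1.1, 4.9, 4.1], [-0.4, 0.9, 2, -1.1, 4.9, 4.1], [-0.4, 0.9, 2, -1.1, 4.9, 4.1]],
])

```text
time_s: 3.42
ee_pos: [0.4499, 0.223, 0.1719]
eef_rot: [-3.142, -0.523, 0.353]
force: [-0.4, -0.6, -0.1]
grip_width: 0.0941
grip_force: 0.0
```

```bash
python3 - <<'E'
from h import *
p,R,o=pose(); print(o["time_s"],p,np.round(o["eef_rot"],4),np.round(o["qpos"],4))
delta([.45,.217,.15],frame(-13,32)); delta([.45,.217,.15],frame(0,40))
E
```

```text
3.4167 [0.44993329 0.22304969 0.17194219] [-3.1416 -0.5229  0.3528] [ 0.4    -0.034   2.0738 -0.0429  0.5799  1.6475]
row [-0.2   0.48  1.11] [-3.88  4.54  4.02]  mm 37 deg 43
row [-0.23  0.36  1.17] [-2.18  3.31  2.59]  mm 37 deg 28
```

```bash
cat > fk.py <<'E'
from h import *
E=Ro.from_euler
D=[([1.041,.3,1.521,0,1.321,-.067],[.24554211,.49212824,.20540241]),([.445,.182,1.603,0,1.356,1.23],[.44028767,.25078633,.23248755]),
([.4,-.034,2.0738,-.0429,.5799,1.6475],[.44993329,.22304969,.17194219])]
import json,os
if os.path.exists("d.json"): D+=json.load(open("d.json"))
def rots(q):
    R1=E("z",q[0]); R2=R1*E("y",q[1]); R3=R2*E("y",q[2]); R5=R3*E("z",q[3])*E("y",q[4]); return R1,R2,R3,R5,R5*E("z",q[5])
def rows(q):  # columns: r0,off,h0,L1,a,L2,Lt
    R1,R2,R3,R5,R6=[r.as_matrix() for r in rots(q)]
    return np.c_[R1[:,0],R1[:,1],[0,0,1],R2[:,2],R3[:,0],R3[:,2],R6[:,2]]
PR=np.array([.05,.037,.35,.35,.0,.35,.3])
def params():
    A=np.vstack([rows(q) for q,_ in D]);b=np.concatenate([p for _,p in D]); w=2e-3
    return np.linalg.lstsq(np.vstack([A,w*np.eye(7)]),np.r_[b,w*PR],rcond=None)[0]
P=params()
R0=rots([0]*6)[4]
M=np.diag([1,1,1.])
def fkR(q): return (rots(q)[4]).as_matrix()@M
def fk(q): return rows(q)@P
LO=np.array([-3.03,-.79,.23,-1.04,0,-2.55]);HI=np.array([3.03,2.21,2.52,4.18,3.07,2.55])
def ik(grasp,R,seeds):
    t=np.array(grasp)+R[:,2]*ctrl.grasp_offset; best=None
    for s in seeds:
        f=lambda q:np.r_[(fk(q)-t)*5,Ro.from_matrix(R.T@fkR(q)).as_rotvec()]
        r=least_squares(f,np.clip(s,LO+.01,HI-.01),bounds=(LO,HI))
        if best is None or r.cost<best.cost: best=r
    return best
E
python3 - <<'E'
from fk import *
print(P.round(4))
p,R,o=pose(); print(R.round(3)); print(rots(o["qpos"])[4].as_matrix().round(3))
A=rots(D[1][0])[4].as_matrix(); print(A.round(3)) 
for q,pp in D: print((fk(q)-pp).round(4))
print(np.linalg.svd(np.vstack([rows(q) for q,_ in D]))[1].round(3))
E
```

```text
[0.0005 0.0367 0.2183 0.4251 0.0394 0.4463 0.2704]
[[ 0.813  0.346  0.469]
 [ 0.299 -0.938  0.173]
 [ 0.499 -0.    -0.866]]
[[-0.346  0.813  0.469]
 [ 0.938  0.299  0.173]
 [ 0.     0.499 -0.866]]
[[-0.707  0.707  0.001]
 [ 0.707  0.707  0.   ]
 [-0.     0.001 -1.   ]]
[ 0.     -0.0001 -0.0001]
[ 0.0001 -0.0001  0.0001]
[-0.0001  0.0002  0.    ]
[3.41  2.475 1.732 0.461 0.17  0.06  0.011]
```

```bash
sed -i 's/^M=.*/M=np.array([[0,-1,0],[1,0,0],[0,0,1.]])/' fk.py; python3 - <<'E'
from fk import *
def seeds(q6): return [[q1,.2,1.7,q4,.6,q6] for q1 in (-.6,.3,.8) for q4 in (-.8,.8,2,3.1)]
def show(n,g,az,el,roll):
    out=[]
    for q6 in (-1.5,1.5):
        r=ik(g,frame(az,el,roll),seeds(q6)); out.append((r.cost,r.x))
    c,x=min(out,key=lambda t:t[0]); print(n,az,el,roll,"cost %.4f"%c,x.round(2))
for roll in (0,180):
    for el in (35,45,55): show("grasp",[.579,.188,.055],-13,el,roll); show("sauc",[.484,.363,.079],2,el,roll)
for roll in (0,180):
    for az in (-50,-30,0,20):
        for el in (0,15): show("dump",[.56,-.32,.15],az,el,roll)
E
```

```text
grasp -13 35 0 cost 0.0024 [ 0.45  0.53  2.03  4.18  0.59 -2.13]
sauc 2 35 0 cost 0.0091 [ 0.78  0.49  2.06  4.18  0.61 -2.1 ]
grasp -13 45 0 cost 0.0125 [ 0.38  0.49  2.03  4.18  0.4  -2.17]
sauc 2 45 0 cost 0.0241 [ 0.71  0.44  2.06  4.18  0.41 -2.13]
grasp -13 55 0 cost 0.0060 [ 0.34  0.46  1.83 -0.56  0.43  2.55]
sauc 2 55 0 cost 0.0082 [ 0.67  0.41  1.82 -0.52  0.51  2.55]
grasp -13 35 180 cost 0.0024 [0.45 0.53 2.03 4.18 0.59 1.01]
sauc 2 35 180 cost 0.0091 [0.78 0.49 2.06 4.18 0.61 1.04]
grasp -13 45 180 cost 0.0072 [ 0.41  0.47  1.87 -1.04  0.45 -0.05]
sauc 2 45 180 cost 0.0042 [ 0.76  0.43  1.87 -1.04  0.53  0.01]
grasp -13 55 180 cost 0.0000 [ 0.39  0.47  1.86 -0.89  0.44 -0.21]
sauc 2 55 180 cost 0.0000 [ 0.74  0.43  1.85 -0.83  0.53 -0.21]
dump -50 0 0 cost 0.0000 [-0.4   0.62  2.05  3.67  1.15 -1.8 ]
dump -50 15 0 cost 0.0000 [-0.41  0.47  2.04  3.82  0.77 -1.96]
dump -30 0 0 cost 0.0000 [-0.61  0.59  2.11  3.05  1.13 -1.53]
dump -30 15 0 cost 0.0000 [-0.61  0.43  2.1   3.02  0.71 -1.5 ]
dump 0 0 0 cost 0.0000 [-0.89  0.65  1.98  2.19  1.25 -1.16]
dump 0 15 0 cost 0.0000 [-0.87  0.5   1.98  1.99  0.94 -0.95]
dump 20 0 0 cost 0.0000 [-0.97  0.74  1.77  1.78  1.42 -0.95]
dump 20 15 0 cost 0.0000 [-0.95  0.61  1.78  1.58  1.2  -0.78]
dump -50 0 180 cost 0.0000 [-0.4   0.62  2.05  3.67  1.15  1.34]
dump -50 15 180 cost 0.0000 [-0.41  0.47  2.04  3.82  0.77  1.18]
dump -30 0 180 cost 0.0000 [-0.61  0.59  2.11  3.05  1.13  1.61]
dump -30 15 180 cost 0.0000 [-0.61  0.43  2.1   3.02  0.71  1.64]
dump 0 0 180 cost 0.0000 [-0.89  0.65  1.98  2.19  1.25  1.99]
dump 0 15 180 cost 0.0000 [-0.87  0.5   1.98  1.99  0.94  2.19]
dump 20 0 180 cost 0.0000 [-0.97  0.74  1.77  1.78  1.42  2.19]
dump 20 15 180 cost 0.0000 [-0.95  0.61  1.78  1.58  1.2   2.36]
```

```bash
python3 - <<'E'
from fk import *
def go(n,g,az,el,roll,s):
    r=ik(g,frame(az,el,roll),[s]); print(n,az,el,roll,"cost %.5f"%r.cost,r.x.round(2)); return r.x
for el in (10,15,20,25):
    go("grasp",[.579,.188,.06],-13,el,0,[.45,.5,2,3.8,.7,-1.8]); go("sauc",[.484,.363,.084],2,el,0,[.78,.5,2,3.8,.7,-1.8])
q=np.array(ctrl.get_obs()["qpos"])
for g,az,el in (([.46,.22,.25],30,55),([.46,.25,.3],50,45),([.46,.25,.3],60,25),([.46,.25,.3],45,5),([.46,.25,.3],25,-5),([.46,.25,.3],0,5),([.46,.22,.2],-13,12),([.46,.216,.1],-13,15),([.579,.188,.06],-13,15),
 ([.579,.188,.2],-13,15)): q=go("way",g,az,el,0,q)
for g,az,el,ro in (([.55,.0,.26],-20,10,0),([.5,-.15,.26],-30,0,0),([.5,-.3,.22],-30,0,90),([.56,-.32,.15],-30,0,180)): q=go("carry",g,az,el,ro,q)
E
```

```text
grasp -13 10 0 cost 0.00000 [ 0.54  0.74  2.03  3.99  1.13 -1.86]
sauc 2 10 0 cost 0.00000 [ 0.9   0.68  2.02  4.12  1.12 -1.94]
grasp -13 15 0 cost 0.00000 [ 0.53  0.68  2.03  4.04  1.02 -1.91]
sauc 2 15 0 cost 0.00000 [ 0.89  0.63  2.02  4.17  1.01 -2.  ]
grasp -13 20 0 cost 0.00000 [ 0.52  0.63  2.03  4.09  0.9  -1.98]
sauc 2 20 0 cost 0.00038 [ 0.86  0.59  2.03  4.18  0.91 -2.04]
grasp -13 25 0 cost 0.00000 [ 0.51  0.59  2.02  4.17  0.79 -2.07]
sauc 2 25 0 cost 0.00197 [ 0.84  0.54  2.04  4.18  0.8  -2.06]
way 30 55 0 cost 0.00000 [ 0.32 -0.1   2.01  0.2   0.64  1.24]
way 50 45 0 cost 0.00000 [ 0.22 -0.13  1.99  0.69  0.75  0.53]
way 60 25 0 cost 0.00000 [ 0.05 -0.08  2.12  1.37  0.89 -0.26]
way 45 5 0 cost 0.00000 [ 0.13 -0.06  2.34  2.2   0.86 -0.91]
way 25 -5 0 cost 0.00000 [ 0.42  0.03  2.41  3.12  0.95 -1.56]
way 0 5 0 cost 0.00000 [ 0.76  0.03  2.26  4.18  0.92 -2.28]
way -13 12 0 cost 0.00627 [ 0.73  0.26  2.29  4.18  1.06 -2.06]
way -13 15 0 cost 0.00153 [ 0.75  0.51  2.26  4.18  1.11 -1.89]
way -13 15 0 cost 0.00000 [ 0.53  0.68  2.03  4.04  1.02 -1.91]
way -13 15 0 cost 0.00037 [ 0.52  0.34  2.07  4.18  0.84 -2.2 ]
carry -20 10 0 cost 0.00000 [ 0.15  0.08  2.26  3.92  0.73 -2.11]
carry -30 0 0 cost 0.00000 [-0.22  0.1   2.39  3.52  0.96 -1.79]
carry -30 0 90 cost 0.00000 [-0.66  0.32  2.28  2.98  1.03  0.08]
carry -30 0 180 cost 0.00000 [-0.61  0.59  2.11  3.05  1.13  1.61]
```

```bash
python3 - <<'E'
from fk import *
def go(n,g,az,el,roll,s):
    r=ik(g,frame(az,el,roll),[s]); print(n,az,el,roll,"cost %.5f"%r.cost,r.x.round(2)); return r.x
q0=np.array(ctrl.get_obs()["qpos"])
for el in (30,40):
  for ro in (0,180):
    print("----"); q=q0.copy(); q[5]=-.3 if ro==0 else 2
    q=go("pre",[.555,.08,.06+.11*np.tan(np.radians(el))],77,el,ro,q)
    q=go("grasp",[.579,.188,.06],77,el,ro,q)
    q=go("lift",[.579,.188,.22],77,el,ro,q)
    q=go("carry",[.56,0.,.24],60,el-15,ro,q)
    q=go("carry",[.56,-.2,.22],30,10,ro,q)
    q=go("over",[.57,-.32,.2],20,0,ro,q)
    qd=go("dump",[.57,-.32,.15],20,0,ro+(180 if q[5]<0 else -180),np.r_[q[:5],-q[5]])
    q=go("sauc",[.484,.363,.084],92,el,ro,q)
E
```

```text
----
pre 77 30 0 cost 0.00000 [-0.33  0.55  1.77  1.11  1.29 -0.71]
grasp 77 30 0 cost 0.00000 [-0.12  0.68  1.75  1.28  1.11 -0.76]
lift 77 30 0 cost 0.00000 [-0.12  0.4   1.71  1.16  1.22 -0.44]
carry 60 15 0 cost 0.00000 [-0.52  0.38  1.86  1.36  1.41 -0.65]
carry 30 10 0 cost 0.00000 [-0.83  0.44  1.91  1.59  1.29 -0.76]
over 20 0 0 cost 0.00000 [-0.95  0.64  1.77  1.77  1.39 -0.86]
dump 20 0 180 cost 0.00000 [-0.95  0.74  1.76  1.79  1.41  2.2 ]
sauc 92 30 0 cost 0.00000 [ 0.22  0.6   1.8   1.32  1.07 -0.73]
----
pre 77 30 180 cost 0.00000 [-0.33  0.55  1.77  1.11  1.29  2.43]
grasp 77 30 180 cost 0.00000 [-0.12  0.68  1.75  1.28  1.11  2.38]
lift 77 30 180 cost 0.00533 [-0.13  0.41  1.76  1.24  1.22  2.55]
carry 60 15 180 cost 0.00000 [-0.52  0.38  1.86  1.36  1.41  2.49]
carry 30 10 180 cost 0.00000 [-0.83  0.44  1.91  1.59  1.29  2.38]
over 20 0 180 cost 0.00000 [-0.95  0.64  1.77  1.77  1.39  2.28]
dump 20 0 0 cost 0.00000 [-0.95  0.74  1.76  1.79  1.41 -0.95]
sauc 92 30 180 cost 0.00000 [0.22 0.6  1.8  1.32 1.07 2.42]
----
pre 77 40 0 cost 0.00000 [-0.28  0.44  1.75  0.95  
[... 287 characters left out ...]
 0.00000 [-0.95  0.64  1.77  1.77  1.39 -0.86]
dump 20 0 180 cost 0.00000 [-0.95  0.74  1.76  1.79  1.41  2.2 ]
sauc 92 40 0 cost 0.00000 [ 0.26  0.55  1.78  1.14  0.97 -0.54]
----
pre 77 40 180 cost 0.00115 [-0.29  0.44  1.77  0.98  1.22  2.55]
grasp 77 40 180 cost 0.00000 [-0.07  0.62  1.74  1.12  1.    2.55]
lift 77 40 180 cost 0.02089 [-0.11  0.37  1.77  1.15  1.13  2.55]
carry 60 25 180 cost 0.00120 [-0.5   0.32  1.85  1.25  1.32  2.55]
carry 30 10 180 cost 0.00000 [-0.83  0.44  1.91  1.59  1.29  2.38]
over 20 0 180 cost 0.00000 [-0.95  0.64  1.77  1.77  1.39  2.28]
dump 20 0 0 cost 0.00000 [-0.95  0.74  1.76  1.79  1.41 -0.95]
sauc 92 40 180 cost 0.00044 [0.26 0.55 1.8  1.17 0.96 2.55]
```

```bash
python3 - <<'E'
from h import *
delta([.5,.14,.25],frame(50,45))
E
```

```text
row [ 1.94  2.95 -1.37] [ 3.03  2.45 -3.95]  mm 114 deg 33
```

Request:
step_arm([
  [[2, 3, -1.4, 3, 2.5, -4], [2, 3, -1.4, 3, 2.5, -4], [2, 3, -1.4, 3, 2.5, -4], [2, 3, -1.4, 3, 2.5, -4], [2, 3, -1.4, 3, 2.5, -4], [2, 3, -1.4, 3, 2.5, -4], [2, 3, -1.4, 3, 2.5, -4], [2, 3, -1.4, 3, 2.5, -4]],
])

```text
time_s: 4.08
ee_pos: [0.5123, 0.1497, 0.24]
eef_rot: [3.139, -0.772, 0.856]
force: [0.1, 0.6, 0.5]
grip_width: 0.0941
grip_force: 0.0
```

```bash
python3 - <<'E'
from h import *
p,R,o=pose(); print(o["time_s"],p,np.round(o["qpos"],2))
delta([.555,.08,.146],frame(77,38)); 
E
```

```text
4.0833 [0.51230817 0.14971328 0.24004473] [-0.07 -0.02  1.99  0.84  0.84  0.17]
row [-2.73  2.36  2.26] [ 3.5   1.27 -3.11]  mm 128 deg 29
```

Request:
step_arm([
  [[-2.7, 2.4, 2.2, 3.5, 1.3, -3.1], [-2.7, 2.4, 2.2, 3.5, 1.3, -3.1], [-2.7, 2.4, 2.2, 3.5, 1.3, -3.1], [-2.7, 2.4, 2.2, 3.5, 1.3, -3.1], [-2.7, 2.4, 2.2, 3.5, 1.3, -3.1], [-2.7, 2.4, 2.2, 3.5, 1.3, -3.1], [-2.7, 2.4, 2.2, 3.5, 1.3, -3.1], [-2.7, 2.4, 2.2, 3.5, 1.3, -3.1]],
])

```text
time_s: 4.75
ee_pos: [0.5567, 0.0936, 0.1351]
eef_rot: [-3.134, -0.907, 1.331]
force: [-0.3, 1.0, 0.7]
grip_width: 0.094
grip_force: 0.0
```

```bash
python3 - <<'E'
from h import *
im=ctrl.camera("wrist"); p,R,o=pose(); print(o["time_s"],p,np.round(o["qpos"],2))
pot=[.5793,.1883,-.227]
v=im.copy(); 
for a,b in proj("wrist",box(pot,.064,.064,.09)): cv2.circle(v,(int(a),int(b)),3,(255,0,255),-1)
for a,b in proj("wrist",box([.4841,.3627,.0355],.104,.104,.014)): cv2.circle(v,(int(a),int(b)),3,(0,0,255),-1)
cv2.imwrite("pics/w1.png",v[:,:,::-1])
delta([.5793,.1883,.06],frame(77,38))
E
```

```text
4.8 [0.55652291 0.09375184 0.13539286] [-0.29  0.45  1.76  0.99  1.23 -0.56]
row [0.02 0.01 4.73] [ 0.03  0.   -0.07]  mm 142 deg 0
```

View pics/w1.png

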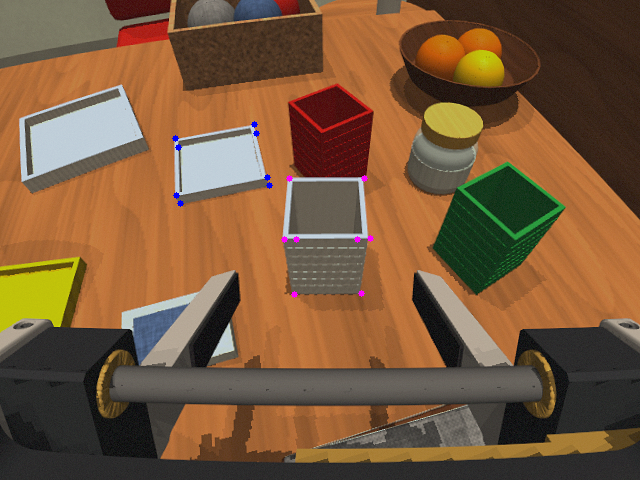

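The wrist view shows the pot at (326,208) between the fingers, and the projected pot and saucer models sit on their edges within about 3 px. I'll go in and grip.

Request:
step_arm([
  [[0, 0, 1, 0, 0, 0], [0, 0, 2, 0, 0, 0], [0, 0, 3, 0, 0, 0], [0, 0, 3.8, 0, 0, 0], [0, 0, 4.4, 0, 0, 0], [0, 0, 4.7, 0, 0, 0], [0, 0, 4.7, 0, 0, 0]],
])

```text
time_s: 5.38
ee_pos: [0.5811, 0.203, 0.0476]
eef_rot: [-3.132, -0.908, 1.331]
force: [-0.8, 0.0, -0.2]
grip_width: 0.0941
grip_force: 0.0
```

Request:
step_arm([
  [[0, 0, 0, 0, 0, 0], [0, 0, 0, 0, 0, 0], [0, 0, 0, 0, 0, 0], [0, 0, 0, 0, 0, 0], [0, 0, 0, 0, 0, 0], [0, 0, 0, 0, 0, 0], [0, 0, 0, 0, 0, 0], [0, 0, 0, 0, 0, 0]],
], grip=0.5, squeeze=25)

```text
time_s: 6.05
ee_pos: [0.582, 0.2009, 0.0477]
eef_rot: [-3.133, -0.908, 1.33]
force: [-4.1, -5.1, 5.9]
grip_width: 0.0642
grip_force: 25.0
```

```bash
python3 - <<'E'
from h import *
p,R,o=pose(); print(o["time_s"],p,np.round(o["qpos"],2),o["grip_width"],o["grip_force"],p-R[:,2]*ctrl.grasp_offset)
g=p-R[:,2]*ctrl.grasp_offset
delta(g+[0,0,.15],frame(77,38)) 
E
```

```text
6.05 [0.58195858 0.20093164 0.04774268] [-0.08  0.63  1.74  1.15  1.02 -0.62] 0.06416935323623439 25.001058876514435 [0.57858122 0.18650441 0.05931369]
row [ 3.94 -0.03 -3.08] [ 0.02 -0.   -0.08]  mm 150 deg 1
```

Request:
step_arm([
  [[0, 0, 0, 0, 0, 0], [0.2, 0, -0.15, 0, 0, 0], [0.6, 0, -0.5, 0, 0, 0], [1.2, 0, -0.95, 0, 0, 0], [1.9, 0, -1.5, 0, 0, 0], [2.7, 0, -2.1, 0, 0, 0], [3.5, 0, -2.75, 0, 0, 0], [3.9, 0, -3.1, 0, 0, 0]],
], squeeze=40)

```text
time_s: 6.72
ee_pos: [0.5826, 0.1999, 0.2004]
eef_rot: [-3.137, -0.908, 1.333]
force: [0.1, 0.2, -1.4]
grip_width: 0.0638
grip_force: 40.0
```

```bash
python3 - <<'E'
from h import *
p,R,o=pose(); print(o["time_s"],p,o["grip_width"],o["grip_force"],o["force"])
delta([.565,-.03,.24],frame(55,38)) 
E
```

```text
6.7167 [0.58263886 0.19993232 0.2003784 ] 0.06379432552962919 39.99973118305206 [ 0.05041136  0.17944467 -1.36529267]
row [-3.65  1.38 -6.2 ] [-2.86  0.    2.2 ]  mm 220 deg 22
```

Request:
step_arm([
  [[-0.2, 0.1, -0.4, -0.2, 0, 0.1], [-0.8, 0.3, -1.3, -0.6, 0, 0.5], [-1.4, 0.5, -2.4, -1.1, 0, 0.9], [-2, 0.7, -3.4, -1.6, 0, 1.2], [-2.6, 1, -4.4, -2, 0, 1.6], [-3.1, 1.2, -5.3, -2.5, 0, 1.9], [-3.5, 1.3, -5.9, -2.8, 0, 2.1], [-3.65, 1.4, -6.2, -2.9, 0, 2.2]],
])

```text
time_s: 7.38
ee_pos: [0.5728, -0.0207, 0.2238]
eef_rot: [-3.139, -0.905, 0.949]
force: [0.7, 0.4, -2.8]
grip_width: 0.0636
grip_force: 40.0
```

```bash
python3 - <<'E'
from h import *
p,R,o=pose(); print(o["time_s"],p,o["grip_width"],o["force"],np.round(o["qpos"],2))
delta([.565,-.2,.24],frame(30,38)) 
E
```

```text
7.3833 [ 0.57277051 -0.02072542  0.22376018] 0.06361203976703864 [ 0.70482285  0.38072558 -2.75161844] [-0.48  0.26  1.79  1.    1.18 -0.31]
row [-2.69  3.47 -3.69] [-3.22  0.02  2.5 ]  mm 172 deg 24
```

Request:
step_arm([
  [[-0.2, 0.2, -0.2, -0.2, 0, 0.2], [-0.6, 0.8, -0.9, -0.8, 0, 0.6], [-1.1, 1.4, -1.5, -1.3, 0, 1], [-1.6, 2, -2.1, -1.8, 0, 1.4], [-2, 2.6, -2.7, -2.4, 0, 1.8], [-2.4, 3.1, -3.3, -2.8, 0, 2.2], [-2.6, 3.4, -3.6, -3.1, 0, 2.4], [-2.7, 3.5, -3.7, -3.2, 0, 2.5]],
])

```text
time_s: 8.05
ee_pos: [0.5803, -0.1917, 0.2289]
eef_rot: [-3.142, -0.906, 0.528]
force: [-0.3, 0.3, -3.1]
grip_width: 0.0637
grip_force: 40.0
```

```bash
python3 - <<'E'
from h import *
p,R,o=pose(); print(o["time_s"],p,o["grip_width"],o["force"],np.round(o["qpos"],2))
delta([.555,-.285,.17],frame(20,5)) 
E
```

```text
8.05 [ 0.58033671 -0.19172467  0.22890074] 0.06372603388575593 [-0.26538815  0.32545606 -3.11772436] [-0.72  0.27  1.76  1.04  1.05 -0.2 ]
row [-2.63  2.37 -0.08] [-1.61  5.5   0.64]  mm 106 deg 35
```

Request:
step_arm([
  [[-0.2, 0.2, 0, -0.1, 0.4, 0], [-0.7, 0.6, 0, -0.4, 1.3, 0.2], [-1.1, 1, 0, -0.7, 2.2, 0.3], [-1.5, 1.4, 0, -0.9, 3.1, 0.4], [-1.9, 1.8, 0, -1.2, 4, 0.5], [-2.3, 2.1, -0.1, -1.4, 4.8, 0.6], [-2.5, 2.3, -0.1, -1.5, 5.3, 0.6], [-2.6, 2.4, -0.1, -1.6, 5.5, 0.6]],
])

```text
time_s: 8.72
ee_pos: [0.573, -0.278, 0.1673]
eef_rot: [-3.136, -1.485, 0.348]
force: [-0.7, 0.7, -2.9]
grip_width: 0.064
grip_force: 40.0
```

```bash
python3 - <<'E'
from h import *
p,R,o=pose(); print(o["time_s"],p,o["grip_width"],o["force"],np.round(o["qpos"],2))
delta([.555,-.285,.155],frame(20,0)) 
for r in (60,120,180):delta([.555,-.285,.155],frame(20,0,r)) 
delta([.57,-.32,.155],frame(20,0,180))
E
```

```text
8.7167 [ 0.57297421 -0.27804438  0.16725584] 0.06399846541568913 [-0.65958728  0.7386918  -2.90852509] [-0.93  0.62  1.86  1.74  1.33 -0.91]
row [-0.41  0.01  0.02] [-0.04  0.82 -0.  ]  mm 12 deg 5
row [-0.41  0.01  0.02] [0.39 0.77 9.99]  mm 12 deg 60
row [-0.41  0.01  0.02] [ 0.83  0.54 19.98]  mm 12 deg 120
row [-0.41  0.01  0.02] [ 1.29  0.07 29.97]  mm 12 deg 180
row [-0.4   1.28  0.08] [ 1.29  0.07 29.97]  mm 40 deg 180
```

Request:
step_arm([
  [[-0.1, 0, 0, 0, 0.2, 1], [-0.2, 0, 0, 0.1, 0.4, 2], [-0.3, 0, 0, 0.2, 0.6, 3], [-0.4, 0, 0, 0.2, 0.7, 4], [-0.4, 0, 0, 0.2, 0.8, 5], [-0.4, 0, 0, 0.2, 0.8, 6], [-0.4, 0, 0, 0.3, 0.8, 7], [-0.4, 0, 0, 0.3, 0.8, 8]],
])

```text
time_s: 9.38
ee_pos: [0.573, -0.2777, 0.1581]
eef_rot: [-1.572, -0.731, -1.219]
force: [0.3, 0.1, -2.6]
grip_width: 0.0639
grip_force: 40.0
```

Request:
step_arm([
  [[0, 0, 0, 0, 0, 1], [0, 0, 0, 0, 0, 2], [0, 0, 0, 0, 0, 3], [0, 0, 0, 0, 0, 4], [0, 0, 0, 0, 0, 5], [0, 0, 0, 0, 0, 6], [0, 0, 0, 0, 0, 6.7], [0, 0, 0, 0, 0, 7.4]],
])

```text
time_s: 10.05
ee_pos: [0.573, -0.2776, 0.1582]
eef_rot: [-1.572, 0.042, -1.22]
force: [-0.6, 0.0, -3.0]
grip_width: 0.0641
grip_force: 40.0
```

Request:
step_arm([
  [[0, 0, 0, 0, 0, 0.7], [0, 0, 0, 0, 0, 1.4], [0, 0, 0, 0, 0, 2.1], [0, 0, 0, 0, 0, 2.8], [0, 0, 0, 0, 0, 3.5], [0, 0, 0, 0, 0, 4.2], [0, 0, 0, 0, 0, 4.9], [0, 0, 0, 0, 0, 5.6]],
])

```text
time_s: 10.72
ee_pos: [0.573, -0.2776, 0.1582]
eef_rot: [-1.572, 0.628, -1.221]
force: [0.9, 0.1, -2.4]
grip_width: 0.0637
grip_force: 40.0
```

```bash
python3 - <<'E'
from h import *
im=ctrl.camera("side"); cv2.imwrite("pics/s2.png",cv2.resize(im[200:,150:550],None,fx=1.5,fy=1.5)[:,:,::-1])
p,R,o=pose(); print(o["time_s"],p,o["grip_width"],o["force"],np.round(o["qpos"],2))
delta([.57,-.32,.155],frame(20,0,180))
E
```

```text
10.7667 [ 0.57295292 -0.27770055  0.15825394] 0.06361611856965363 [ 0.10205816 -0.55483254 -2.16421903] [-0.94  0.68  1.86  1.81  1.41  1.22]
row [ 1.1  -0.68  0.05] [0.02 0.   8.95]  mm 39 deg 54
```

View pics/s2.png

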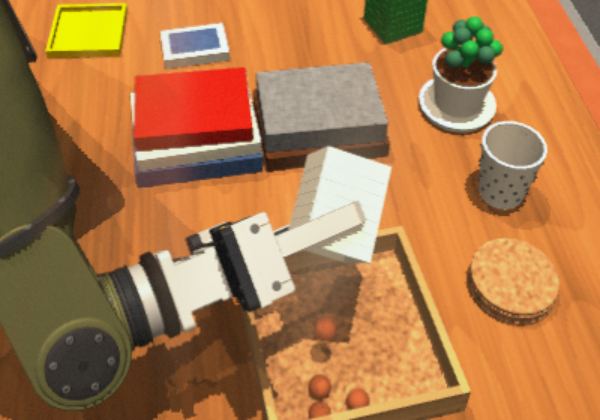

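The side crop shows four terracotta balls in the tray at (325,327), (320,385), (358,398) and (320,410), with the pot tipped above them. Now I'll roll the pot back upright.

Request:
step_arm([
  [[0, 0, 0, 0, 0, -1], [0, 0, 0, 0, 0, -2.1], [0, 0, 0, 0, 0, -3.2], [0, 0, 0, 0, 0, -4.3], [0, 0, 0, 0, 0, -5.4], [0, 0, 0, 0, 0, -6.5], [0, 0, 0, 0, 0, -7.6], [0, 0, 0, 0, 0, -8.7]],
])

```text
time_s: 11.43
ee_pos: [0.5728, -0.2779, 0.1582]
eef_rot: [-1.572, -0.294, -1.22]
force: [-0.7, -0.4, -2.1]
grip_width: 0.0642
grip_force: 40.0
```

Request:
step_arm([
  [[0, 0, 0, 0, 0, -1.1], [0, 0, 0, 0, 0, -2.2], [0, 0, 0, 0, 0, -3.3], [0, 0, 0, 0, 0, -4.4], [0, 0, 0, 0, 0, -5.5], [0, 0, 0, 0, 0, -6.6], [0, 0, 0, 0, 0, -7.7], [0, 0, 0, 0, 0, -8.7]],
])

```text
time_s: 12.1
ee_pos: [0.5728, -0.2779, 0.1582]
eef_rot: [-1.573, -1.205, -1.218]
force: [0.4, -0.8, -3.5]
grip_width: 0.0636
grip_force: 40.0
```

```bash
python3 - <<'E'
from h import *
p,R,o=pose(); print(o["time_s"],p,o["grip_width"],o["force"],np.round(o["qpos"],2))
delta([.56,-.22,.24],frame(25,38))
E
```

```text
12.1 [ 0.57283323 -0.2778774   0.15816292] 0.06364602182329467 [ 0.43970253 -0.78487211 -3.5308355 ] [-0.94  0.68  1.86  1.81  1.41 -0.62]
row [ 1.47 -2.71  0.75] [-0.38 -6.4  -3.63]  mm 95 deg 44
```

Request:
step_arm([
  [[0.1, -0.2, 0.1, 0, -0.6, -0.3], [0.4, -0.6, 0.2, -0.1, -1.5, -0.8], [0.6, -1.1, 0.3, -0.1, -2.5, -1.4], [0.8, -1.5, 0.4, -0.2, -3.5, -2], [1, -2, 0.5, -0.3, -4.5, -2.6], [1.2, -2.4, 0.6, -0.3, -5.4, -3.1], [1.4, -2.6, 0.7, -0.4, -6.1, -3.5], [1.5, -2.7, 0.75, -0.4, -6.4, -3.6]],
])

```text
time_s: 12.77
ee_pos: [0.5743, -0.2144, 0.233]
eef_rot: [-3.14, -0.906, 0.434]
force: [-0.1, 1.4, -1.9]
grip_width: 0.0637
grip_force: 40.0
```

```bash
python3 - <<'E'
from h import *
for c in("side","wrist"):
    im=ctrl.camera(c); cv2.imwrite(f"pics/{c}3.png",im[:,:,::-1])
a=cv2.imread("pics/side3.png")[250:,200:520]; b=cv2.imread("pics/wrist3.png")[60:400,160:480]
h=np.hstack([cv2.resize(a,(400,int(400*a.shape[0]/a.shape[1])))[:280],cv2.resize(b,(400,425))[:280]]);cv2.imwrite("pics/c3.png",h)
p,R,o=pose(); print(o["time_s"],p,o["grip_width"],o["force"],np.round(o["qpos"],2))
delta([.565,-.03,.24],frame(55,38))
E
```

```text
12.8667 [ 0.5742298  -0.21435906  0.23183373] 0.0634189018454778 [-0.3537617  -0.32826509 -2.74501343] [-0.75  0.25  1.78  1.05  1.01 -0.17]
row [ 1.57 -5.95  2.25] [ 3.92 -0.03 -3.12]  mm 197 deg 30
```

View pics/c3.png

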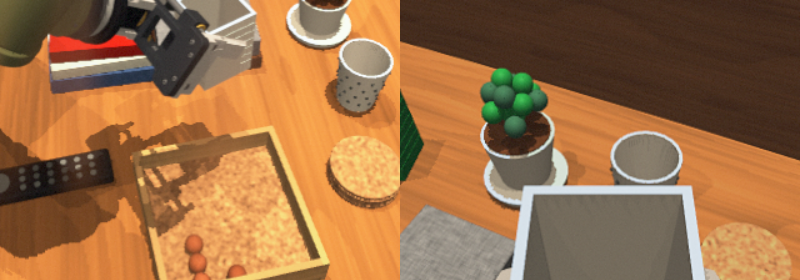

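The crop shows the balls inside the tray at (194,244), (197,263), (237,272) and one at the lower edge (200,279). The visible part of the pot's inside is empty. Now I'll carry it over the books.

Request:
step_arm([
  [[0.1, -0.5, 0.2, 0.3, 0, -0.2], [0.4, -1.4, 0.5, 0.9, 0, -0.7], [0.6, -2.4, 0.9, 1.6, 0, -1.2], [0.9, -3.4, 1.3, 2.2, 0, -1.8], [1.1, -4.3, 1.6, 2.8, 0, -2.2], [1.4, -5.2, 2, 3.4, 0, -2.7], [1.5, -5.7, 2.2, 3.8, 0, -3], [1.6, -6, 2.3, 3.9, 0, -3.1]],
])

```text
time_s: 13.53
ee_pos: [0.5736, -0.0147, 0.2252]
eef_rot: [-3.13, -0.914, 0.95]
force: [-0.7, -0.4, -3.7]
grip_width: 0.0638
grip_force: 40.0
```

```bash
python3 - <<'E'
from h import *
p,R,o=pose(); print(o["time_s"],p,o["grip_width"],np.round(o["qpos"],2))
delta([.53,.17,.24],frame(75,38))
E
```

```text
13.5333 [ 0.57360525 -0.01472778  0.22520919] 0.06376539647999692 [-0.47  0.26  1.78  1.01  1.19 -0.31]
row [ 2.91 -4.9   3.65] [ 2.6  -0.07 -2.1 ]  mm 203 deg 20
```

Request:
step_arm([
  [[0.2, -0.4, 0.3, 0.2, 0, -0.1], [0.7, -1.2, 0.9, 0.6, 0, -0.5], [1.2, -2, 1.5, 1.1, 0, -0.9], [1.7, -2.8, 2.1, 1.5, 0, -1.2], [2.1, -3.6, 2.7, 1.9, 0, -1.5], [2.5, -4.3, 3.2, 2.3, 0, -1.8], [2.8, -4.7, 3.5, 2.5, 0, -2], [2.9, -4.9, 3.65, 2.6, 0, -2.1]],
])

```text
time_s: 14.2
ee_pos: [0.5344, 0.1841, 0.2292]
eef_rot: [3.137, -0.914, 1.309]
force: [-0.1, -1.2, -2.9]
grip_width: 0.0639
grip_force: 40.0
```

```bash
python3 - <<'E'
from h import *
p,R,o=pose(); print(o["time_s"],p,o["grip_width"],np.round(o["qpos"],2))
delta([.484,.345,.2],frame(92,38))
E
```

```text
14.2 [0.53439508 0.18405676 0.22915153] 0.06393798778380073 [-0.12  0.23  1.81  1.01  1.18 -0.31]
row [ 2.11 -3.18  4.95] [ 2.28 -0.05 -1.73]  mm 187 deg 17
```

Request:
step_arm([
  [[0.1, -0.2, 0.4, 0.2, 0, -0.1], [0.5, -0.8, 1.2, 0.6, 0, -0.4], [0.9, -1.3, 2, 1, 0, -0.7], [1.2, -1.8, 2.8, 1.3, 0, -1], [1.5, -2.3, 3.6, 1.7, 0, -1.3], [1.8, -2.8, 4.3, 2, 0, -1.5], [2, -3.1, 4.8, 2.2, 0, -1.7], [2.1, -3.2, 5, 2.3, 0, -1.7]],
])

```text
time_s: 14.87
ee_pos: [0.4833, 0.3604, 0.1856]
eef_rot: [-3.133, -0.913, 1.598]
force: [-0.1, 0.4, -2.5]
grip_width: 0.0639
grip_force: 40.0
```

```bash
python3 - <<'E'
from h import *
for c in ("scene","side","wrist"): cv2.imwrite(f"pics/{c}4.png",ctrl.camera(c)[:,:,::-1])
p,R,o=pose(); g=p-R[:,2]*ctrl.grasp_offset; print(o["time_s"],p,g,o["grip_width"],np.round(o["qpos"],2))
b=g-np.array([0,0,.0593]); v=[cv2.imread(f"pics/{c}4.png") for c in("scene","side","wrist")]
yaw=np.arctan2(R[1,1],R[0,1])
for c,im in zip(("scene","side","wrist"),v):
    for q,col in ((box([b[0],b[1],yaw],.064,.064,.09,b[2]),(255,0,255)),(box([.4841,.3627,.0355],.104,.104,.014),(255,0,0))):
        for x,y in proj(c,q): cv2.circle(im,(int(x),int(y)),1,col,-1)
a=cv2.resize(v[0][190:370,320:540],(400,327)); s=cv2.resize(v[1][60:240,200:420],(400,327))
cv2.imwrite("pics/c4.png",np.hstack([a,s])); cv2.imwrite("pics/w4.png",v[2])
delta([.4841,.3627,.2],frame(92.03,38))
E
```

```text
15.0167 [0.48458759 0.35857428 0.18670876] [0.4850947  0.34370521 0.19820195] 0.06360408563936028 [ 0.21  0.36  1.75  1.05  1.12 -0.35]
row [ 0.43 -0.01  0.47] [ 0.01 -0.05 -0.06]  mm 19 deg 0
```

View pics/c4.png

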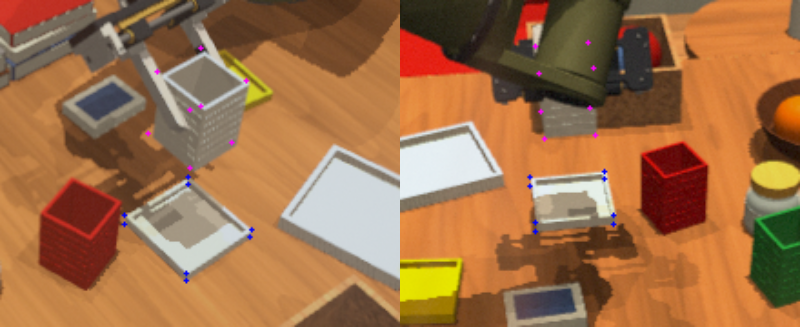

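View pics/w4.png

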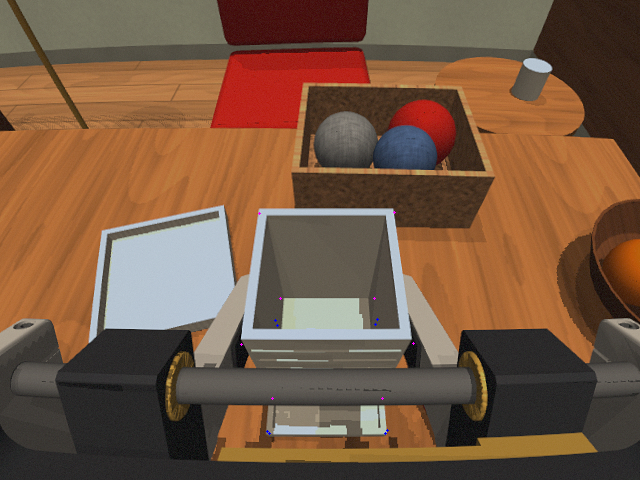

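The wrist view shows the pot empty, with its rim spanning (247..410, 209..338) and the saucer under it. The scene view agrees, with the pot next to the small saucer. I'll go over the saucer at about 3 cm clearance and measure the pot in the hand.

```bash
python3 - <<'E'
from h import *
delta([.4841,.3627,.105],frame(92.03,38))
E
```

```text
row [-2.07 -0.    2.4 ] [ 0.01 -0.05 -0.06]  mm 95 deg 0
```

Request:
step_arm([
  [[-0.1, 0, 0.2, 0, 0, 0], [-0.4, 0, 0.6, 0, 0, 0], [-0.8, 0, 1, 0, 0, 0], [-1.2, 0, 1.5, 0, 0, 0], [-1.6, 0, 1.9, 0, 0, 0], [-1.9, 0, 2.2, 0, 0, 0], [-2.1, 0, 2.4, 0, 0, 0], [-2.1, 0, 2.4, 0, 0, 0]],
])

```text
time_s: 15.68
ee_pos: [0.4834, 0.3767, 0.0916]
eef_rot: [-3.132, -0.912, 1.594]
force: [0.2, -0.9, -2.3]
grip_width: 0.0643
grip_force: 40.0
```

```bash
python3 - <<'E'
from h import *
for c in ("wrist","scene","side"): cv2.imwrite(f"pics/{c}5.png",ctrl.camera(c)[:,:,::-1])
p,R,o=pose(); g=p-R[:,2]*ctrl.grasp_offset; print(o["time_s"],g,np.round(o["eef_rot"],4))
w=cv2.imread("pics/wrist5.png")[190:450,230:430]; s=cv2.imread("pics/scene5.png")[210:340,370:470]
cv2.imwrite("pics/c5.png",np.hstack([cv2.resize(w,(400,520),interpolation=2),cv2.resize(s,(400,520),interpolation=2)]))
E
```

```text
15.8333 [0.48462236 0.36234304 0.10551799] [-3.1378 -0.9134  1.5987]
```

View pics/c5.png

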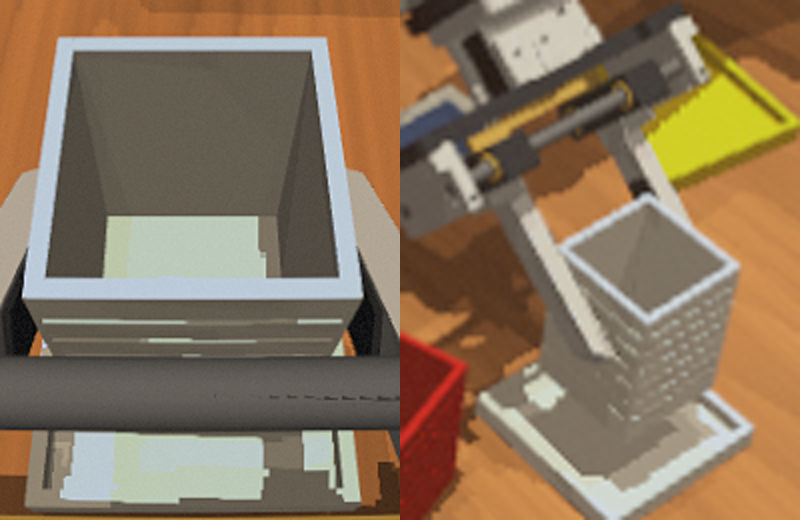

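```bash
cat > m.py <<'E'
from h import *
def measure(W,S,B):
    p,R,o=pose(); g=p-R[:,2]*ctrl.grasp_offset; yaw0=np.arctan2(-R[0,1],R[1,1]) # pot x ~ -tool y
    def pts(v,L):
        Rp=Ro.from_euler("xyz",[v[3],v[4],v[5]]).as_matrix(); return np.array(L)@Rp.T+v[:3]
    h=.032; FL,FR,NR,NL=[-h,h,.09],[h,h,.09],[h,-h,.09],[-h,-h,.09]
    # far = +y (tool az ~92), left in wrist = -x
    bFR,bFL=[h,h,0],[-h,h,0]
    def f(v,use):
        r=[]
        if "w" in use: r.append((proj("wrist",pts(v,[FL,FR,NR,NL]))-W).ravel())
        if "s" in use:
            r.append((proj("scene",pts(v,[NL,FL,FR,NR]))-S).ravel()); r.append((proj("scene",pts(v,[bFR,bFL]))-B).ravel())
        return np.concatenate(r)
    for use in ("w","s","ws"):
        r=least_squares(f,np.r_[g-[0,0,.06],0,0,np.radians(2)],args=(use,),x_scale=[.01]*3+[.05]*3)
        print(use,(r.x[:3]*1000).round(1),np.degrees(r.x[3:]).round(2),"rms",np.sqrt((r.fun**2).mean()).round(2))
    print("expected",(g*1000).round(1), "tool az",np.degrees(np.arctan2(R[1,2],R[0,2])).round(2),"el",np.degrees(np.arcsin(-R[2,2])).round(2),"tool y slope",np.degrees(np.arcsin(R[2,1])).round(2))
E
python3 - <<'E'
from m import *
W=np.array([[259,209],[393,209],[410.5,339.5],[241.5,339.5]])
S=np.array([[432.5,258.2],[455,276.2],[432,290.5],[410.5,272]]); B=np.array([[427.5,317],[448.7,308]])
print(proj("scene",np.array([[.484-.032,.363-.032,.12],[.484-.032,.363+.032,.12],[.484+.032,.363+.032,.12]])).round())
measure(W,S,B)
# saucer refit with each camera
for c,m in (("scene",(424,315)),("side",(296,171))): 
    print(c,proj(c,box([.4841,.3627,.0355],.104,.104,.014)[1::2]).round(1).tolist())
print(proj("wrist",box([.4841,.3627,.0355],.104,.104,.014)[1::2]).round(1).tolist())
E
```

```text
[[431. 263.]
 [453. 281.]
 [430. 295.]]
w [483.8 366.3  46.1] [1.22 0.13 1.75] rms 0.13
s [453.1 343.7   5.9] [1.72 0.03 0.37] rms 0.99
ws [483.7 366.5  45.9] [1.25 0.16 1.74] rms 1.07
expected [484.6 362.3 105.5] tool az 91.88 el 37.66 tool y slope -0.13
scene [[423.9, 287.5], [458.5, 316.7], [388.9, 309.0], [423.0, 340.7]]
side [[274.4, 182.6], [271.3, 157.9], [317.8, 178.3], [312.2, 154.1]]
[[243.9, 442.3], [259.9, 294.4], [409.8, 441.4], [392.2, 293.7]]
```

```bash
python3 - <<'E'
from h import *
p,R,o=pose(); g=p-R[:,2]*ctrl.grasp_offset
delta(g+np.array([.0004,-.0024,-.0219]),Ro.from_euler("zyx",[.3,-.1,-1.25],degrees=True).as_matrix()@R)
E
```

```text
row [-0.64  0.01  0.38] [ 0.03 -0.21 -0.04]  mm 22 deg 1
```

Request:
step_arm([
  [[-0.1, 0, 0.06, 0, 0, 0], [-0.2, 0, 0.12, 0, -0.1, 0], [-0.3, 0, 0.2, 0, -0.1, 0], [-0.45, 0, 0.27, 0, -0.2, 0], [-0.55, 0, 0.33, 0, -0.2, 0], [-0.64, 0, 0.38, 0, -0.2, 0], [-0.64, 0, 0.38, 0, -0.2, 0], [-0.64, 0, 0.38, 0, -0.2, 0]],
])

```text
time_s: 16.5
ee_pos: [0.4835, 0.3747, 0.0709]
eef_rot: [-3.136, -0.892, 1.598]
force: [0.3, 0.6, -3.0]
grip_width: 0.0638
grip_force: 40.0
```

```bash
python3 - <<'E'
from h import *
for c in ("wrist","scene","side"): cv2.imwrite(f"pics/{c}6.png",ctrl.camera(c)[:,:,::-1])
p,R,o=pose(); g=p-R[:,2]*ctrl.grasp_offset; print(o["time_s"],g,np.round(o["eef_rot"],4),o["force"],o["grip_width"])
w=cv2.imread("pics/wrist6.png")[190:450,230:430]; s=cv2.imread("pics/scene6.png")[230:360,370:470]; 
cv2.imwrite("pics/c6.png",np.hstack([cv2.resize(w,(400,520),interpolation=2),cv2.resize(s,(400,520),interpolation=2)]))
E
```

```text
16.65 [0.48416528 0.36018689 0.08303718] [-3.1366 -0.8923  1.5986] [ 0.20095879 -0.04097578 -3.33362188] 0.06408992496167419
```

View pics/c6.png

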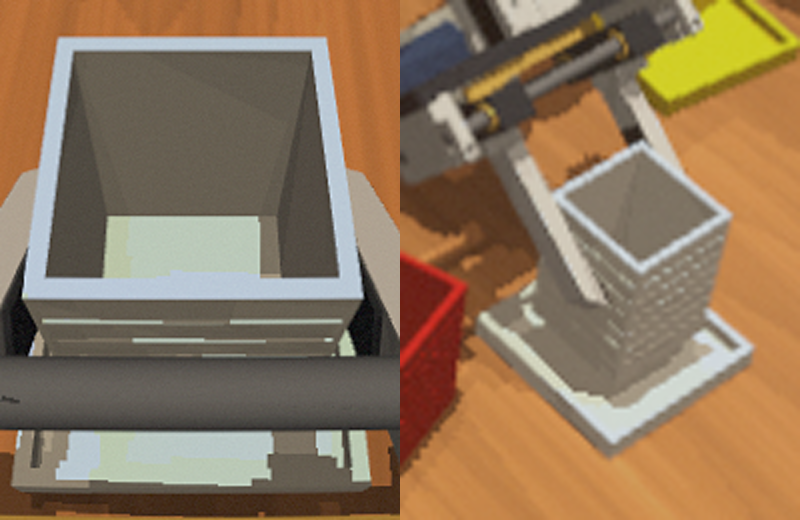

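```bash
python3 - <<'E'
from m import *
measure(np.array([[259,209],[393,209],[410.5,339.5],[241.5,339.5]]),np.array([[430,265.7],[452.5,283.2],[430,298],[408.5,279.5]]),np.array([[426.5,325.5],[447.5,315]]))
V=box([.4841,.3627,.0355],.064,.064,.09,.024); print(proj("scene",V[[1,3,7,5]]).round(1).tolist(),proj("scene",V[[6,2]]).round(1).tolist())
cv2.imwrite("pics/c7.png",cv2.resize(cv2.imread("pics/side6.png")[60:,160:540],(540,597)))
E
```

```text
w [483.3 362.8  23.6] [0.01 0.18 1.8 ] rms 0.13
s [464.8 353.8  -2.5] [3.3  0.02 1.17] rms 0.81
ws [482.7 365.2  22.6] [1.23 0.49 1.88] rms 0.89
expected [484.2 360.2  83. ] tool az 91.96 el 38.87 tool y slope -0.18
[[429.9, 264.6], [452.8, 282.9], [429.8, 297.4], [407.1, 278.1]] [[423.8, 326.7], [445.7, 312.2]]
```

View pics/c7.png

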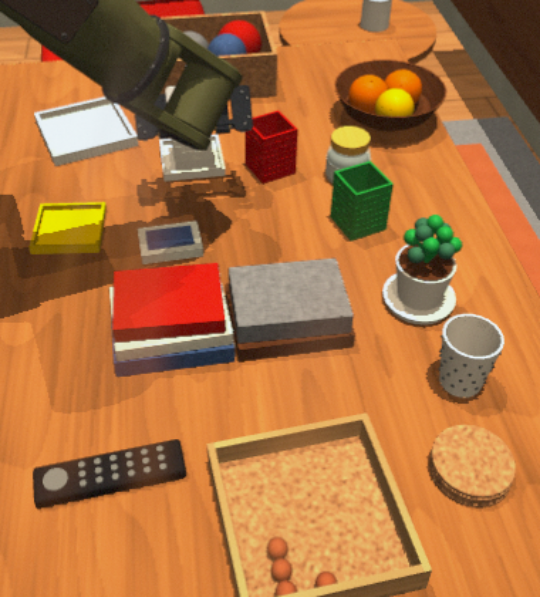

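The side view shows four balls in the tray at (277,547), (281,569), (285,588) and (326,580), and everything else in place. The pot's rim lies within about 1.5 px of the ideal pose over the saucer.

```bash
python3 -c "
from station import ctrl
print(ctrl.hand_in())"
```

```text
the job is handed in; nothing more can be done
None
```

The job is handed in: all four balls are in the tray, and the arm is holding the empty pot upright over its square saucer, measured within about 1 mm of centre and 1 cm above the rim, with nothing else on the table seen to have moved.

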